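# Hold the right punch case open

## Task

One of the two punches is lying on the round steel bench block: lift the lid of the case whose lid has that punch's colour and hold it open at about 50 degrees, so that the punch can be put away there. The lid falls shut by itself, so finish while the arm is still holding it still at that angle. Keep the other case shut, and leave the punches and the other things on the bench where they are.

Things in the scene. Friction and masses are not known exactly. Their poses are not given: they have to be found in the camera images.
- case_red: punch case with a red lid: light-wood box 170 (its x) x 190 (its y) x 75 high, 85 with the 10 thick lid, fixed on a dark wooden plinth 190 x 210 (plinth height 2 to 30, different each time and for each case). Origin: centre of the box's underside, on the plinth. Its -x side (handle) faces roughly the robot, turned up to 0.5 rad from world -x; the hinge is at its +x edge.
- lid_red (a joint): opening angle of the red lid in rad: 0 shut, grows as the front edge swings up and away from the robot, about the case's +y axis; stop at 1.4. Free hinge without spring: it falls shut by its own weight (lid 0.3 to 0.6 kg) from any angle. 50 degrees = 0.873.
- red_bar (a point): middle of the red lid's brass handle bar, on the bar's axis: round bar 10 in diameter, parallel to the case's y, 80 long between two slanting 10 mm legs that carry it. Lid shut: 120 above the plinth (the case origin), 35 above the lid's top face and 12 in front (-x) of the lid's front edge. It is fixed to the lid and turns with it; this frame's axes equal the case's when shut.
- red_hinge (a point): middle of the red lid's hinge axis, 75 above the plinth (the case origin) at the case's far (+x) edge; the bar lies 182 in front of it and 45 above it when the lid is shut.
- punch_red: hand punch with a red square plastic grip 60 x 16 x 16 and a steel tip, about 100 long along its x; origin under its middle. One punch lies on the steel bench block, the other on the cork pad. Leave it lying.
- case_blue: punch case with a blue lid: light-wood box 170 (its x) x 190 (its y) x 75 high, 85 with the 10 thick lid, fixed on a dark wooden plinth 190 x 210 (plinth height 2 to 30, different each time and for each case). Origin: centre of the box's underside, on the plinth. Its -x side (handle) faces roughly the robot, turned up to 0.5 rad from world -x; the hinge is at its +x edge.
- lid_blue (a joint): opening angle of the blue lid in rad: 0 shut, grows as the front edge swings up and away from the robot, about the case's +y axis; stop at 1.4. Free hinge without spring: it falls shut by its own weight (lid 0.3 to 0.6 kg) from any angle. 50 degrees = 0.873.
- blue_bar (a point): middle of the blue lid's brass handle bar, on the bar's axis: round bar 10 in diameter, parallel to the case's y, 80 long between two slanting 10 mm legs that carry it. Lid shut: 120 above the plinth (the case origin), 35 above the lid's top face and 12 in front (-x) of the lid's front edge. It is fixed to the lid and turns with it; this frame's axes equal the case's when shut.
- blue_hinge (a point): middle of the blue lid's hinge axis, 75 above the plinth (the case origin) at the case's far (+x) edge; the bar lies 182 in front of it and 45 above it when the lid is shut.
- punch_blue: hand punch with a blue square plastic grip 60 x 16 x 16 and a steel tip, about 100 long along its x; origin under its middle. One punch lies on the steel bench block, the other on the cork pad. Leave it lying.
- bench_block: round steel bench block, 120 in diameter, 15 thick, flat on the bench between robot and cases; origin at the centre of its underside. Does not move.
- cork_pad: square cork pad 120 x 120 x 15 flat on the bench, the parking place of the punch not in use; origin at the centre of its underside. Does not move.
- tool_pot: bystander: white pot with small tools, 70 in diameter, about 150 high over all; origin under its centre
- pliers: bystander: red-handled pliers lying flat, about 155 x 65 x 12; origin near the middle of the underside
- glue_jar: bystander: small jar with an orange cap, 44 in diameter, 70 high; origin under its centre

How it is judged:
By the outcome, as a careful person would: the job done as asked, in the order asked, and still so for the second after the job is handed in, while the arm keeps its last pose, push and grip.
It also fails if it takes over 32 s, if anything falls off the work surface, if the arm or the gripper's body presses on something with over 40 N, if the wrist force passes 120 N, or if a joint passes its speed limit or range.

## Robot

A 6-joint arm with a two-finger parallel gripper is mounted at the origin on the work surface. World frame = base frame: x ahead of the robot, y to its left, z up, the work surface at z = 0. Lengths are in m, angles in rad, forces in N, time in s.
With the tool pointing down it reaches from about 0.25 to 0.725 m from the base axis. Payload 4 kg.
Tool frame: the origin (TCP) lies at the very end of the fingers, on their centre line; the grasp point (between the pads) lies bot.grasp_offset behind it (bot.grasp_offset is the distance from the TCP to the grasp point, in m); z points along the fingers, y is the direction in which the jaws open and shut (so a half turn about z gives the same grasp; the last joint's range is limited). The gripper opens to 85 mm and grips with 20 to 120 N. Pads are 22 mm wide; open, the fingers measure 114 mm over their backs; the gripper's body (76 mm by 85 mm) begins 54 mm behind the grasp point. The pads swing forward as they close: fully open they stand 13 mm farther back than shut.
Start: joints at [1.338, 0.241, 0.005, 1.335, 0, 1.571], TCP at [0.115, 0.487, 0.2] pointing down, gripper open.
Joint ranges: [-2.72, 2.72], [-1.05, 1.87], [-1.09, 1.28], [-1.99, 2.15], [-1.42, 1.44], [-3.14, 3.14]. Speed limits (rad/s): [2.79, 2.79, 3.14, 3.14, 3.14, 3.14].

## Interface

Orientations are given as a unit quaternion [x, y, z, w].
In Python, from workcell import bot gives the robot as it stands. The module is installed in compiled form; this text tells all that it offers.
- The arm moves only by the shell command python3 -m jog 'ROWS' [OPENING]. ROWS is JSON, a list that holds one entry, the list of rows, each a list of 6 numbers: the shift along the tool's x, y, z in m, then the turn, a rotation vector about the tool's x, y, z in degrees. In form: [[[dx, dy, dz, wx, wy, wz], ...]]. A call has 1 to 12 rows; each row shifts and turns the pose as measured when the row begins, along the tool's axes as they then stand; what a row does not reach is not made up. A row lasts 1/8 s, in which the tool goes at most 62.5 mm and 10.7 degrees, less where a joint would pass 70% of its speed; a pose out of reach is approached as far as the arm can. A call is refused whole if a number of a shift passes 0.0625 or a number of a turn 10.7, either way. A call with a gripper value outside its range is refused whole. OPENING is the finger opening in m, from 0 to 0.0854, set as the call begins (- or left out, the last holds). The fingers move at their own pace and stop on an object; the grip force is fixed at half the most. Time passes only in rows, so rows that do not move let the fingers close. It gives the time, the measured TCP pose, the force and the opening at its end, in the units of the state.
- bot.get_obs(): the state, without advancing time (a new reading comes with each control period).
- bot.camera(name): name is "side" or "top"; returns a dict with "pixels" (400x640x3 uint8, red, green, blue), "fx", "fy", "cx", "cy" (pixels), "k1" (the pictures are not rectified: a ray, as slopes to the right and down, at radius r is drawn at 1 + k1 r^2 times it, then the intrinsics apply), "rvec" (rotation vector, rad) and "tvec" (3), from world to camera coordinates, as OpenCV has them. Camera axes: x right, y down, z forward; pixel columns grow to the right and rows downward; lengths in m; the calibration is good to about 2 mm. A picture is of the moment at which its call begins. There is no depth.
- bot.job_done(): hands the job in, once; it reports no verdict.
The state is a dict: "clock": time; "joint_pos": joint angles; "joint_vel": joint speeds; "tau": joint torques, N m; "eef_pos": TCP position; "tool_rot": TCP orientation; "ft_force": force on the tool from outside, world axes, zero at the start; "ft_torque": the same for the moment, N m; "grip_width": finger opening in m.
Only numpy, scipy, OpenCV 4.12 (cv2) and the standard library are available. Lean on these libraries where they do the work, as an engineer would, in place of code of your own. Each camera call takes 0.05 s, during which the arm holds its last target. There are 200 camera calls.

## Working session

There is one attempt and no reset: what is moved stays moved. The work goes in short steps, Python scripts to look and compute and a shell command to move; the robot and the scene stay as the last step left them, time stands still between calls to the robot, and variables do not carry over. Pictures are saved under pics/ and viewed, on a budget of 10 in all, crops included, one or two more only if the job needs it, and the job is handed in when it is done.

```bash
mkdir -p pics; python3 - <<'E'
from workcell import bot
import cv2,pickle
o=bot.get_obs();print(o['eef_pos'],o['tool_rot'],o['clock'],o['grip_width'],bot.grasp_offset)
for n in('top','side'):
    c=bot.camera(n);pickle.dump(c,open(n+'0.pkl','wb'))
    print({k:v for k,v in c.items() if k!='pixels'})
    cv2.imwrite(f'pics/{n}0.png',c['pixels'][...,::-1])
E
```

```text
[0.11521033 0.48582234 0.19880363] [ 1.16161975e-01  9.93229722e-01 -1.04924307e-03 -1.14614455e-04] 0.0 0.08507987935457549 0.0187
{'fx': 397.9577031601753, 'fy': 397.9577031601753, 'cx': 317.18919553748276, 'cy': 206.26456063688076, 'k1': -0.014669577065112063, 'rvec': array([ 2.14371978, -2.17013759,  0.0991164 ]), 'tvec': array([0.04104012, 0.56900767, 1.20948853])}
{'fx': 473.31950082766053, 'fy': 473.31950082766053, 'cx': 321.22240081404243, 'cy': 197.3541837829127, 'k1': -0.124953691976132, 'rvec': array([ 2.16737215, -0.18139388,  0.10148188]), 'tvec': array([-0.5618214 ,  0.14753196,  1.42967489])}
```

View pics/top0.png

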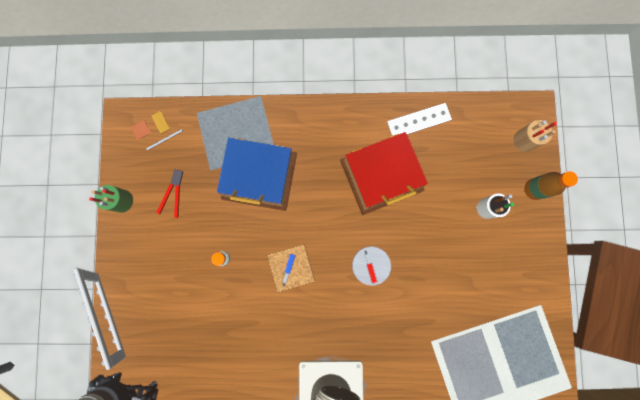

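View pics/side0.png

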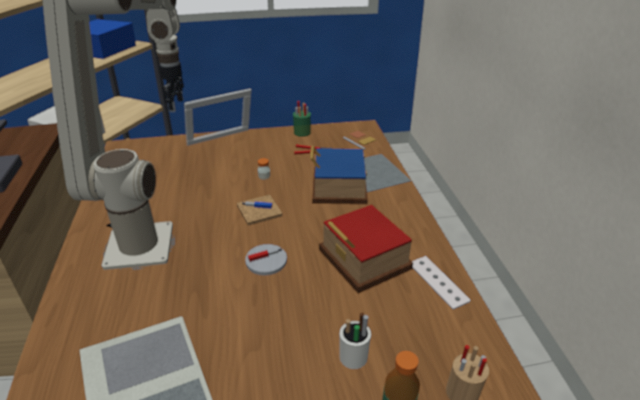

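Red punch (grip at ~(371,272) top) is on the steel disc; blue is on the cork. The target is therefore the red case, lid around (385,170) in top and (367,228) in side. I'll enlarge both.

```bash
python3 - <<'E'
import cv2,pickle,numpy as np
a=pickle.load(open('top0.pkl','rb'))['pixels'][120:220,330:440,::-1]
b=pickle.load(open('side0.pkl','rb'))['pixels'][195:295,310:420,::-1]
f=lambda i:cv2.resize(i,None,fx=5,fy=5,interpolation=cv2.INTER_CUBIC)
cv2.imwrite('pics/a.png',f(a));cv2.imwrite('pics/b.png',f(b))
E
```

```text
(no output)
```

View pics/a.png

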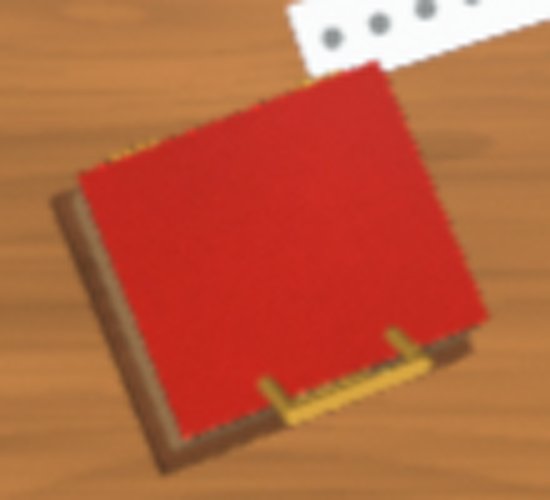

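View pics/b.png

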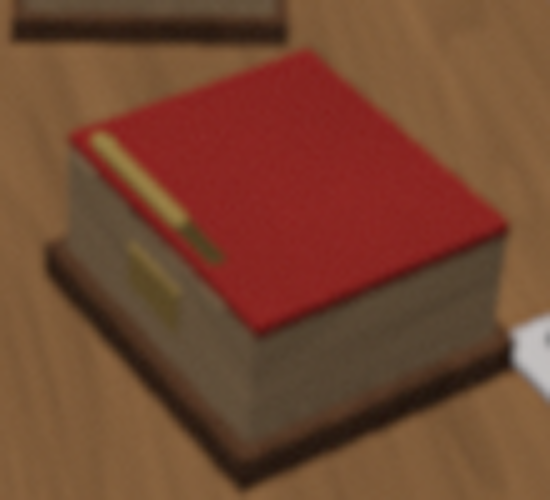

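Top crop shows lid corners at (78,173), (380,62), (490,320), (180,440), with bar ends at (290,417) and (430,365). Side crop shows lid corners at (72,135), (308,50), (507,230), (260,332), bar ends at (97,140) and (188,222), and the plinth bottom corner at (245,488). I'll fit x, y, yaw and h.

```bash
cat > h.py <<'E'
import cv2,pickle,numpy as np
from scipy.optimize import least_squares
from scipy.spatial.transform import Rotation as R
def proj(c,P):
    k=np.array([[c['fx'],0,c['cx']],[0,c['fy'],c['cy']],[0,0,1]])
    return cv2.projectPoints(np.array(P,float),c['rvec'],c['tvec'],k,np.array([c['k1'],0,0,0]))[0][:,0]
def world(p,P): return R.from_euler('z',p[2]).apply(P)+[p[0],p[1],p[3]]
E
cat > fit.py <<'E'
from h import *
T=pickle.load(open('top0.pkl','rb'));S=pickle.load(open('side0.pkl','rb'))
q=lambda l,x,y:(np.array(l,float)-2)/5+[x,y]
t=q([(78,173),(380,62),(490,320),(180,440),(290,417),(430,365)],330,120)
s=q([(72,135),(308,50),(507,230),(260,332),(97,140),(188,222),(245,488)],310,195)
lid=lambda a,b:[.085*a,.095*b,.085]
PT=np.array([lid(1,1),lid(1,-1),lid(-1,-1),lid(-1,1),[-.097,.04,.12],[-.097,-.04,.12]])
PS=[lid(-1,1),lid(1,1),lid(1,-1),lid(-1,-1),[-.097,.04,.12],[-.097,-.04,.12]]
def f(p): 
    ps=np.vstack([world(p,PS),world([p[0],p[1],p[2],0],[[-.095,-.105,0]])])
    return np.r_[(proj(T,world(p,PT))-t).ravel(),(proj(S,ps)-s).ravel()]
r=least_squares(f,[.5,-.15,.3,.015],loss='soft_l1')
p=r.x;print('x y yaw h',p);print(f(p).reshape(-1,2).round(1))
np.save('pose.npy',p)
print('bar',world(p,[[-.097,0,.12]]),'hinge',world(p,[[.085,0,.075]]))
E
python3 fit.py
```

```text
x y yaw h [ 0.669322   -0.1714634   0.36147105  0.02362583]
[[ 0.2 -0.1]
 [-0.9 -0.8]
 [-0.4  0. ]
 [ 1.5 -0.4]
 [ 0.4 -0.2]
 [-1.5 -0.1]
 [-0.7  0.2]
 [ 0.6 -0.1]
 [ 0.8 -1.4]
 [-0.9 -0.6]
 [ 0.8  0.9]
 [-1.5  0.7]
 [-1.1  1.5]]
bar [[ 0.57859037 -0.20576751  0.14362583]] hinge [[ 0.74882909 -0.1414031   0.09862583]]
```

```bash
python3 -m jog '[[[-0.0436,-0.0404,-0.003,0,0,0],[-0.0436,-0.0404,-0.003,0,0,0],[-0.0436,-0.0404,-0.003,0,0,0],[-0.0436,-0.0404,-0.003,0,0,0],[-0.0436,-0.0404,-0.003,0,0,0],[-0.0436,-0.0404,-0.003,0,0,0],[-0.0436,-0.0404,-0.003,0,0,0],[-0.0436,-0.0404,-0.003,0,0,0],[-0.0436,-0.0404,-0.003,0,0,0],[-0.0436,-0.0404,-0.003,0,0,0],[-0.0436,-0.0404,-0.003,0,0,0],[-0.0436,-0.0404,-0.003,0,0,0]]]' 0.06
python3 -m jog '[[[0,0,0,0,0,9.4],[0,0,0,0,0,9.4],[0,0,0,0,0,9.4],[0,0,0,0,0,9.4],[0,0,0,0,0,9.4],[0,0,0,0,0,9.4],[0,0,0,0,0,0]]]'
cat > st.py <<'E'
from h import *; from workcell import bot
import sys
np.set_printoptions(precision=4,suppress=True)
def go(ang,up=0.0,off=None):
    p=np.load('pose.npy'); a=np.radians(ang)+np.arctan2(.045,.182); r=np.hypot(.182,.045)
    bar=world(p,[[.085-r*np.cos(a),0,.075+r*np.sin(a)]])[0]
    o=bot.get_obs();Rt=R.from_quat(o['tool_rot']);z=np.array([0,0,-1.])
    g=o['eef_pos']-bot.grasp_offset*Rt.as_matrix()[:,2]
    c=R.from_euler('z',p[2])
    print('t',o['clock'],'tcp',o['eef_pos'],'w',o['grip_width'],'F',o['ft_force'],'T',o['ft_torque'])
    v=c.inv().apply(g-world(p,[[.085,0,.075]])[0])
    print('grasp rel hinge, case axes',v,'radius',np.hypot(v[0],v[2]),'angle',np.degrees(np.arctan2(v[2],-v[0])-np.arctan2(.045,.182)))
    des=R.from_matrix(np.array([c.apply([0,-1,0]),c.apply([1,0,0]),[0,0,-1]]).T)
    print('tool shift to bar+up',Rt.inv().apply(bar+[0,0,up]-g),'turn',np.degrees((Rt.inv()*des).as_rotvec()),'q',o['joint_pos'])
if __name__=='__main__': go(float(sys.argv[1]),float(sys.argv[2]))
E
python3 st.py 0 0.06
```

```text
clock: 1.6
eef_pos: [0.5229, -0.121, 0.2337]
tool_rot: [0.111, 0.994, -0.002, -0.0]
ft_force: [0.0, 0.1, 0.4]
grip_width: 0.06
clock: 2.48
eef_pos: [0.5223, -0.1261, 0.2269]
tool_rot: [0.584, 0.812, -0.004, -0.005]
ft_force: [-0.1, -0.2, -0.5]
grip_width: 0.0603
t 2.475 tcp [ 0.5223 -0.1261  0.2269] w 0.06030510130618014 F [-0.0772 -0.1577 -0.4696] T [-0.0012  0.0163  0.0294]
grasp rel hinge, case axes [-0.2062  0.0944  0.147 ] radius 0.25327937690172514 angle 21.593563555096416Traceback (most recent call last):
  File "st.py", line 15, in <module>
    if __name__=='__main__': go(float(sys.argv[1]),float(sys.argv[2]))
                             ~~^^^^^^^^^^^^^^^^^^^^^^^^^^^^^^^^^^^^^^^
  File "st.py", line 13, in go
    des=R.from_matrix(np.array([c.apply([0,-1,0]),c.apply([1,0,0]),[0,0,-1]]).T)
  File "scipy/spatial/transform/_rotation.pyx", line 1143, in scipy.spatial.transform._rotation.Rotation.from_matrix
ValueError: Non-positive determinant (left-handed or null coordinate frame) in rotation matrix 0: [[ 0.3537  0.9354  0.    ]
 [-0.9354  0.3537  0.    ]
 [ 0.      0.     -1.    ]].
```

```bash
sed -i 's/\[0,-1,0\]/[0,1,0]/' st.py; python3 st.py 0 0.05
```

```text
t 2.475 tcp [ 0.5223 -0.1261  0.2269] w 0.06030510130618014 F [-0.0772 -0.1577 -0.4696] T [-0.0012  0.0163  0.0294]
grasp rel hinge, case axes [-0.2062  0.0944  0.147 ] radius 0.25327937690172514 angle 21.593563555096416
tool shift to bar+up [-0.0936  0.0284  0.0514] turn [-0.7047 -0.1982 -2.1616] q [-0.2345  0.3172  0.179   1.4448 -0.0038  1.0126]
```

```bash
python3 -m jog '[[[-0.047,0.014,0.017,-0.7,-0.2,-2.2],[-0.047,0.014,0.017,0,0,0],[0,0,0,0,0,0]]]'; python3 st.py 0 0.0
python3 - <<'E'
from h import *; from workcell import bot
ims=[]
for n,(x,y) in(('top',(340,130)),('side',(270,170))):
    i=bot.camera(n)['pixels'][y:y+120,x:x+100,::-1]
    ims.append(cv2.resize(i,None,fx=4,fy=4,interpolation=cv2.INTER_CUBIC))
cv2.imwrite('pics/c.png',np.hstack(ims))
E
```

```text
clock: 2.85
eef_pos: [0.5815, -0.206, 0.1908]
tool_rot: [0.563, 0.826, 0.0, -0.001]
ft_force: [-0.9, 0.3, 0.4]
grip_width: 0.0598
t 2.85 tcp [ 0.5815 -0.206   0.1908] w 0.05982796973907348 F [-0.8896  0.3171  0.3754] T [ 0.0594  0.0399 -0.0106]
grasp rel hinge, case axes [-0.1793 -0.0013  0.1108] radius 0.21083033350912037 angle 17.82776811102347
tool shift to bar+up [ 0.0012 -0.0026  0.0658] turn [-0.0273 -0.071   0.7471] q [-0.3408  0.4832  0.334   1.4228  0.0006  0.8555]
```

View pics/c.png

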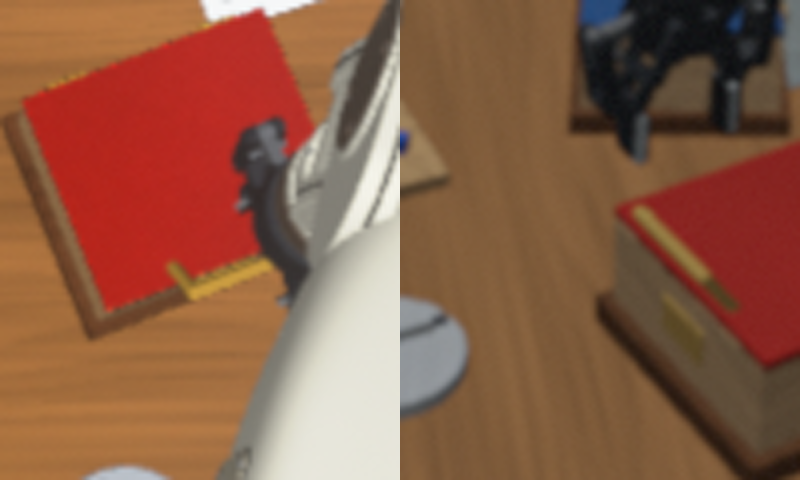

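Fingers straddle the bar as predicted: tips at (640,150)/(728,128), bar at (670,240). Now descend and close.

```bash
python3 -m jog '[[[0.001,-0.0025,0.03,0,0,0.7],[0,0,0.02,0,0,0],[0,0,0.012,0,0,0],[0,0,0.0,0,0,0]]]'; python3 st.py 0 0.0
```

```text
clock: 3.45
eef_pos: [0.5785, -0.2006, 0.1353]
tool_rot: [0.565, 0.825, 0.002, 0.003]
ft_force: [0.8, -0.4, 0.3]
grip_width: 0.0602
t 3.45 tcp [ 0.5785 -0.2006  0.1353] w 0.06023513548458176 F [ 0.8222 -0.3704  0.2771] T [-0.0149  0.0346 -0.0029]
grasp rel hinge, case axes [-0.1804  0.0049  0.0553] radius 0.1887005316421247 angle 3.1671934804593893
tool shift to bar+up [-0.0049 -0.0017  0.0103] turn [0.4044 0.1843 0.5444] q [-0.3349  0.489   0.1985  1.2729  0.0021  0.8649]
```

```bash
python3 -m jog '[[[-0.004,-0.0017,0.01,0.4,0.2,0.5],[0,0,0,0,0,0]]]'; python3 st.py 0 0.0; python3 -m jog '[[[0,0,0,0,0,0],[0,0,0,0,0,0],[0,0,0,0,0,0],[0,0,0,0,0,0]]]' 0; python3 st.py 0 0
```

```text
clock: 3.7
eef_pos: [0.5794, -0.205, 0.1268]
tool_rot: [0.568, 0.823, 0.0, 0.001]
ft_force: [0.5, 0.5, 0.3]
grip_width: 0.06
t 3.7 tcp [ 0.5794 -0.205   0.1268] w 0.0599630096572575 F [0.545  0.5366 0.293 ] T [-0.011  -0.0036  0.0243]
grasp rel hinge, case axes [-0.1811  0.0004  0.0469] radius 0.18703187056816387 angle 0.6238619515584205
tool shift to bar+up [-0.0004 -0.0009  0.0019] turn [0.1195 0.0942 0.0769] q [-0.3402  0.5026  0.1981  1.2637  0.0001  0.8678]
clock: 4.2
eef_pos: [0.5802, -0.2056, 0.1279]
tool_rot: [0.568, 0.823, 0.001, 0.002]
ft_force: [-0.6, 0.4, 0.2]
grip_width: -0.0002
t 4.2 tcp [ 0.5802 -0.2056  0.1279] w -0.0001958346183085231 F [-0.5829  0.433   0.1515] T [-0.0631 -0.0436  0.0446]
grasp rel hinge, case axes [-0.1805 -0.0003  0.048 ] radius 0.18675824900378232 angle 1.01138156238507
tool shift to bar+up [ 0.0003 -0.0015  0.003 ] turn [0.2174 0.1696 0.0621] q [-0.3406  0.502   0.2002  1.2642  0.0002  0.8676]
```

Fingers closed fully, so the bar was missed. Look.

```bash
python3 - <<'E'
from h import *; from workcell import bot
ims=[]
for n,(x,y) in(('top',(350,150)),('side',(305,180))):
    c=bot.camera(n);pickle.dump(c,open(n+'1.pkl','wb'))
    i=c['pixels'][y:y+75,x:x+65,::-1]
    ims.append(cv2.resize(i,None,fx=6,fy=6,interpolation=cv2.INTER_CUBIC))
    print(proj(c,[bot.get_obs()['eef_pos']])-[x,y])
cv2.imwrite('pics/d.png',np.hstack(ims))
E
```

```text
[[49.95551341 47.78186051]]
[[33.03051893 55.91664739]]
```

View pics/d.png

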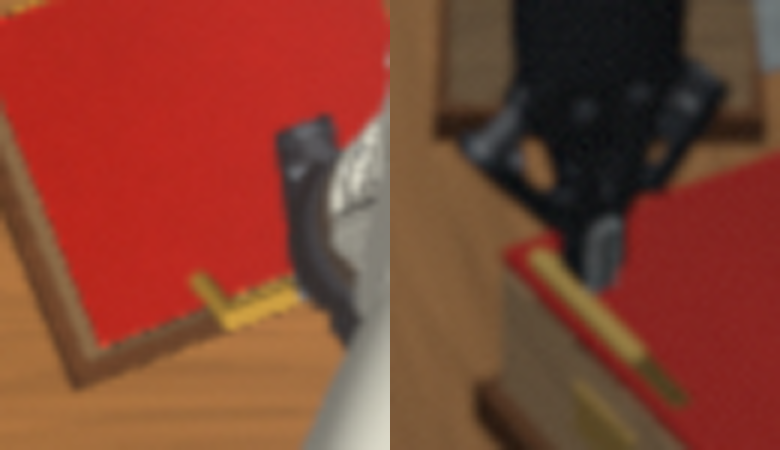

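```bash
python3 - <<'E'
from h import *
np.set_printoptions(precision=1,suppress=True)
S=pickle.load(open('side0.pkl','rb'));T=pickle.load(open('top0.pkl','rb'))
p=np.load('pose.npy')
print('cam',-R.from_rotvec(S['rvec']).inv().apply(S['tvec']),-R.from_rotvec(T['rvec']).inv().apply(T['tvec']))
print('step c tips centre seen (341,204.7)',[proj(S,[[.5815,-.206,.1908+d]])[0] for d in(0,.01,.02,.03)])
yd=np.array([np.cos(p[2]),np.sin(p[2]),0])
print('finger tips c seen (330,209.5),(352,202)',[proj(S,[np.array([.5815,-.206,.1908+d])+s*yd*.037])[0] for d in(0,.01,.02) for s in(-1,1)])
print('now tip seen (340,227.5)',[proj(S,[[.5802,-.2056,.1279+d]])[0] for d in(0,.01,.02,.03)])
print('bar ends',proj(S,world(p,[[-.097,.04,.12],[-.097,-.04,.12]])),'seen',(535-390)/6+305,255/6+180,(640-390)/6+305,355/6+180)
print('start tip',proj(S,[[.1152,.4858,.1988],[.1152,.4858,.218]]))
E
```

```text
cam [ 0.4 -1.2  0.9] [0.4 0.  1.3]
step c tips centre seen (341,204.7) [array([339.2, 217.3]), array([339.3, 214.2]), array([339.4, 211.1]), array([339.5, 208. ])]
finger tips c seen (330,209.5),(352,202) [array([327. , 221.6]), array([351. , 213.1]), array([327.1, 218.5]), array([351.2, 210. ]), array([327.1, 215.4]), array([351.3, 206.9])]
now tip seen (340,227.5) [array([338.1, 235.9]), array([338.1, 233. ]), array([338.2, 230.1]), array([338.3, 227.1])]
bar ends [[329.8 223.5]
 [345.7 239.7]] seen 329.1666666666667 222.5 346.6666666666667 239.16666666666666
start tip [[178.5 116.8]
 [177.7 112.1]]
```

In the side view the real fingertips sit about 25–28 mm higher than eef_pos implies. The start picture and step c show the same offset, which explains the miss. I'll trust vision: open, go lower, look.

```bash
python3 -m jog '[[[0,0,0,0,0,0],[0,0,0,0,0,0],[0,0,0.010,0,0,0],[0,0,0.009,0,0,0],[0,0,0,0,0,0]]]' 0.06; python3 st.py 0 0; python3 - <<'E'
from h import *; from workcell import bot
c=bot.camera('side')
i=c['pixels'][180:255,300:390,::-1]
cv2.imwrite('pics/e.png',cv2.resize(i,None,fx=7,fy=7,interpolation=cv2.INTER_CUBIC))
E
```

```text
clock: 4.92
eef_pos: [0.5798, -0.2054, 0.1069]
tool_rot: [0.568, 0.823, 0.001, 0.002]
ft_force: [0.1, 0.6, 0.4]
grip_width: 0.0599
t 4.925 tcp [ 0.5798 -0.2054  0.1069] w 0.05990717942871971 F [0.0539 0.5814 0.4332] T [ 0.0154  0.0207 -0.0531]
grasp rel hinge, case axes [-0.1808  0.      0.0269] radius 0.18280188170081374 angle -5.410557074688666
tool shift to bar+up [-0.0001 -0.0011 -0.0181] turn [0.1557 0.119  0.0677] q [-0.3405  0.5153  0.1657  1.2177  0.0002  0.8676]
```

View pics/e.png

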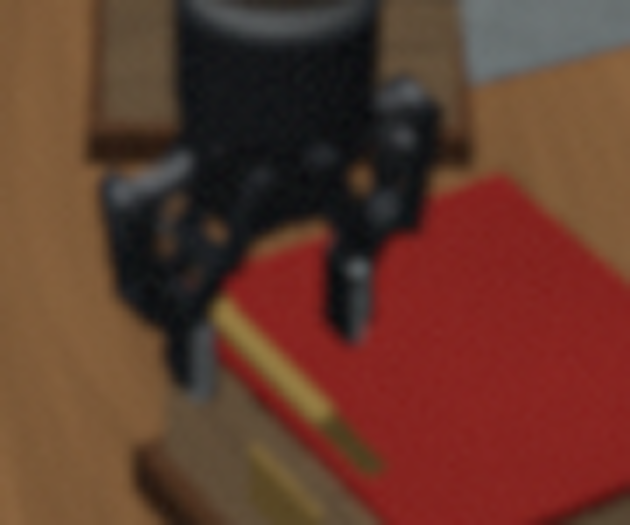

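Front tip is at about (328,237), rear tip (350,229), bar middle (339,231) in full-image pixels. The bar lies between the fingers, with tips about 5 mm below its axis. Go 7 mm lower and close.

```bash
python3 -m jog '[[[0,0,0.007,0,0,0],[0,0,0,0,0,0]]]'; python3 -m jog '[[[0,0,0,0,0,0],[0,0,0,0,0,0],[0,0,0,0,0,0],[0,0,0,0,0,0]]]' 0; python3 st.py 0 0
```

```text
clock: 5.22
eef_pos: [0.5802, -0.2055, 0.0999]
tool_rot: [0.568, 0.823, 0.001, 0.002]
ft_force: [0.5, 0.1, -1.1]
grip_width: 0.0603
clock: 5.72
eef_pos: [0.579, -0.2062, 0.1006]
tool_rot: [0.568, 0.823, -0.0, 0.002]
ft_force: [1.2, 0.8, -2.7]
grip_width: 0.0076
t 5.725 tcp [ 0.579  -0.2062  0.1006] w 0.007619349494534137 F [ 1.2378  0.8199 -2.6839] T [ 0.0868 -0.2965  0.0267]
grasp rel hinge, case axes [-0.1818 -0.0005  0.0207] radius 0.18295684318411004 angle -7.40632898810896
tool shift to bar+up [ 0.0004 -0.0002 -0.0243] turn [0.066  0.195  0.0274] q [-0.3411  0.5191  0.1549  1.2035 -0.0019  0.8677]
```

```bash
python3 - <<'E'
from h import *; from workcell import bot
c=bot.camera('side')
i=c['pixels'][185:255,305:385,::-1]
cv2.imwrite('pics/f.png',cv2.resize(i,None,fx=8,fy=8,interpolation=cv2.INTER_CUBIC))
E
```

```text
(no output)
```

View pics/f.png

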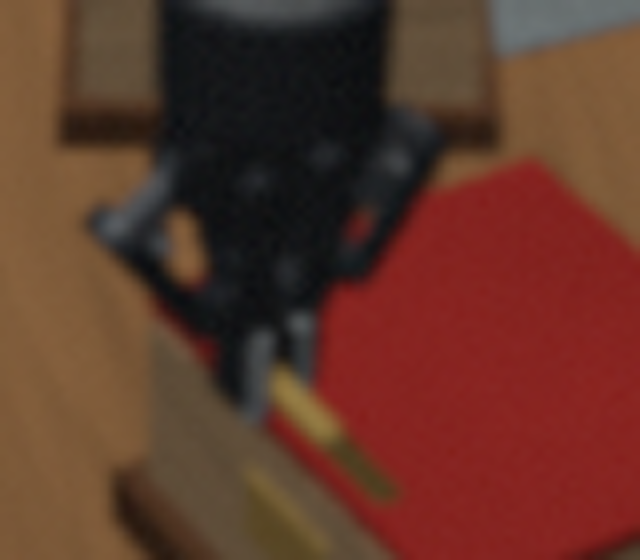

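The bar is held between the pads, with the front fingertip at (336,237) well below the bar at (341,232). Lift along the arc, with a check after the first 10°.

```bash
python3 -m jog '[[[0,0.0023,-0.0079,0,0,0],[0,0.0023,-0.0079,0,0,0],[0,0.003,-0.0076,0,0,0],[0,0.003,-0.0076,0,0,0],[0,0,0,0,0,0]]]'; python3 st.py 10 -0.0243
```

```text
clock: 6.4
eef_pos: [0.5887, -0.2025, 0.132]
tool_rot: [0.568, 0.823, -0.002, 0.0]
ft_force: [-0.6, -1.7, -3.1]
grip_width: 0.0071
t 6.4 tcp [ 0.5887 -0.2025  0.132 ] w 0.007117595654201232 F [-0.6185 -1.6605 -3.0889] T [-0.2533  0.2428 -0.0269]
grasp rel hinge, case axes [-0.1714 -0.0005  0.052 ] radius 0.17908897892650252 angle 3.0013255326652972
tool shift to bar+up [ 0.0005 -0.0001  0.0004] turn [-0.1405  0.1659  0.0228] q [-0.3293  0.5181  0.2372  1.2899 -0.0038  0.8796]
```

Tracking well, wrist load about 3 N as expected for the lid weight. Continue to 40°.

```bash
python3 -m jog '[[[0,0.0036,-0.0073,0,0,0],[0,0.0036,-0.0073,0,0,0],[0,0.0043,-0.007,0,0,0],[0,0.0043,-0.007,0,0,0],[0,0.0049,-0.0066,0,0,0],[0,0.0049,-0.0066,0,0,0],[0,0,0,0,0,0]]]'; python3 st.py 25 -0.0243;  python3 -m jog '[[[0,0.0054,-0.0061,0,0,0],[0,0.0054,-0.0061,0,0,0],[0,0.0059,-0.0056,0,0,0],[0,0.0059,-0.0056,0,0,0],[0,0.0064,-0.0051,0,0,0],[0,0.0064,-0.0051,0,0,0],[0,0,0,0,0,0]]]'; python3 st.py 40 -0.0243
```

```text
clock: 7.28
eef_pos: [0.6135, -0.1931, 0.1764]
tool_rot: [0.568, 0.823, -0.003, 0.0]
ft_force: [-2.1, -2.2, -2.4]
grip_width: 0.0072
t 7.275 tcp [ 0.6135 -0.1931  0.1764] w 0.007242661831195495 F [-2.0747 -2.235  -2.4093] T [-0.5202  0.4881 -0.0244]
grasp rel hinge, case axes [-0.1448 -0.0005  0.0964] radius 0.17394541110981168 angle 19.784100547954193
tool shift to bar+up [ 0.0005 -0.0012  0.003 ] turn [-0.2606  0.1802 -0.0003] q [-0.3022  0.5447  0.3969  1.4246 -0.0053  0.9071]
clock: 8.15
eef_pos: [0.6488, -0.1798, 0.2127]
tool_rot: [0.569, 0.823, -0.003, 0.0]
ft_force: [-2.0, -1.8, -0.2]
grip_width: 0.0076
t 8.15 tcp [ 0.6488 -0.1798  0.2127] w 0.007620211662512996 F [-2.015  -1.8341 -0.1711] T [-0.3543  0.4654  0.0301]
grasp rel hinge, case axes [-0.107  -0.0005  0.1327] radius 0.17050609651194984 angle 37.23713884825604
tool shift to bar+up [ 0.0005 -0.0035  0.0056] turn [-0.2719  0.2077 -0.0176] q [-0.2675  0.61    0.6001  1.5626 -0.0057  0.9421]
```

```bash
python3 -m jog '[[[0,0.0062,-0.0036,0,0,0],[0,0.0061,-0.0032,0,0,0],[0,0.0061,-0.0026,0,0,0],[0,0.006,-0.0022,0,0,0],[0,0,0,0,0,0],[0,0,0,0,0,0]]]'; python3 st.py 50 -0.0243; python3 - <<'E'
from h import *; from workcell import bot
ims=[]
for n,(x,y,f) in(('side',(300,130,5)),):
    c=bot.camera(n);pickle.dump(c,open(n+'2.pkl','wb'))
    i=c['pixels'][y:y+115,x:x+140,::-1]
    ims.append(cv2.resize(i,None,fx=f,fy=f,interpolation=cv2.INTER_CUBIC))
cv2.imwrite('pics/g.png',np.hstack(ims))
p=np.load('pose.npy')
for th in(40,45,50,55):
    Q=R.from_euler('y',np.radians(th))  # +y rot sends -x up
    P=[[-.17,s*.095,d] for d in(.01,0) for s in(1,-1)]+[[-.182,-.04,.045],[-.182,0,.045]]
    print(th,((proj(c,world(p,Q.apply(P)+[.085,0,.075]))-[300,130])*5+2).round().tolist())
E
```

```text
clock: 8.9
eef_pos: [0.6718, -0.1713, 0.2276]
tool_rot: [0.569, 0.822, -0.004, 0.001]
ft_force: [-3.6, -2.3, 1.3]
grip_width: 0.0076
t 8.9 tcp [ 0.6718 -0.1713  0.2276] w 0.007588021741691037 F [-3.5726 -2.3102  1.2933] T [-0.5159  0.981  -0.0271]
grasp rel hinge, case axes [-0.0825 -0.0006  0.1477] radius 0.16921860469485306 angle 46.916309973957006
tool shift to bar+up [0.0006 0.     0.0037] turn [-0.3193  0.3015 -0.0625] q [-0.246   0.664   0.733   1.6413 -0.0075  0.9644]
40 [[191.0, 282.0], [393.0, 463.0], [181.0, 297.0], [382.0, 479.0], [356.0, 344.0], [311.0, 306.0]]
45 [[208.0, 262.0], [412.0, 440.0], [197.0, 276.0], [400.0, 455.0], [379.0, 322.0], [334.0, 285.0]]
50 [[226.0, 242.0], [432.0, 418.0], [214.0, 255.0], [419.0, 433.0], [403.0, 301.0], [357.0, 265.0]]
55 [[245.0, 223.0], [453.0, 397.0], [232.0, 236.0], [439.0, 411.0], [427.0, 282.0], [381.0, 246.0]]
```

View pics/g.png

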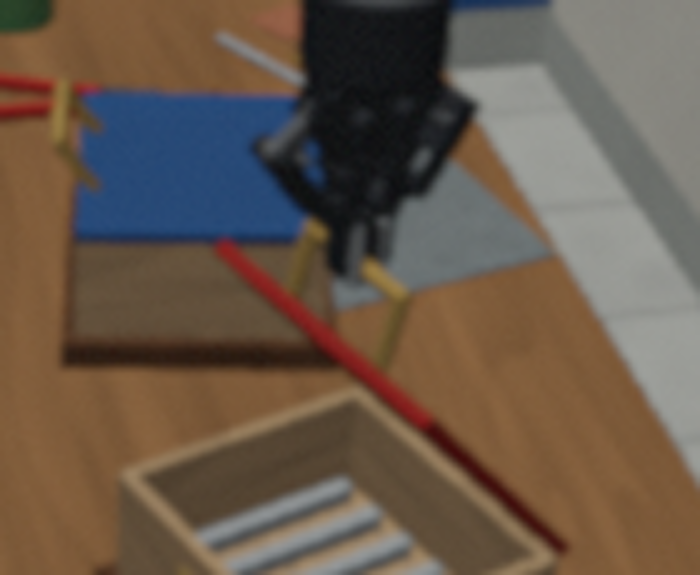

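The lid's raised edge runs from (225,240) to (432,425), and the bar end is at (407,293). For 50° the prediction is (226,242), (432,418), (403,301), so the lid is at about 50°. The blue lid is shut. I'll check that it stays still, then hand in.

```bash
python3 -m jog '[[[0,0,0,0,0,0],[0,0,0,0,0,0],[0,0,0,0,0,0],[0,0,0,0,0,0]]]'; python3 - <<'E'
from h import *; from workcell import bot
a=pickle.load(open('side2.pkl','rb'))['pixels'].astype(int);b=bot.camera('side')['pixels'].astype(int)
print('changed px',(abs(a-b).max(2)>40).sum()); o=bot.get_obs();print(o['clock'],o['eef_pos'],abs(o['joint_vel']).max())
s=pickle.load(open('side0.pkl','rb'))['pixels'].astype(int)
print('block/cork region change',(abs(s-b).max(2)>40)[190:275,235:290].sum())
E
```

```text
clock: 9.45
eef_pos: [0.6715, -0.1714, 0.2275]
tool_rot: [0.569, 0.822, -0.004, 0.0]
ft_force: [-3.1, -0.8, 1.1]
grip_width: 0.0073
changed px 0
9.5 [ 0.67145213 -0.17137307  0.22747811] 0.0024156722221067854
block/cork region change 0
```

```bash
python3 -c "
from workcell import bot
print(bot.job_done())"
```

```text
the job is handed in; nothing more can be done
None
```

The red punch was on the steel block, so I gripped the red case's handle bar and lifted that lid along its hinge arc. I handed in at 9.5 s with the arm still holding the lid at about 50°.

- **Lid angle:** in the side view, two points on the lid's edge and one on the bar matched the 50° prediction to within about 2 pixels. I put the angle at 50° ± 1.5°.
- **Steadiness:** over the last half second no pixels changed in the side view and the arm was still, with a wrist force of about 3 N.
- **Other things:** the blue lid looks shut, and the area around the punches, block and pad shows no change.

**Failed or disagreed:**
- **Missed grasp:** the first close missed the bar. In the pictures the fingertips sat about 25 mm higher than the reported TCP. I went lower by the pictures, and the second grip held.
- **Offset not explained:** I never found the cause of that height difference. The final arm reading still fits 50° to within 4 mm once it is allowed for.
- **Finger opening:** it reads 7.6 mm on the 10 mm bar, but the picture shows the bar held between the pads.

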